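# Open the sifter dial and tip the milling balls out

## Task

On the potter's bench a clear jar of porcelain balls hangs in a tipping stand. With the jar still upright, turn the dial on its lid so that the notch stands squarely over the largest opening; then swing the jar over by its crank handle until it stops, so that all three balls drop into the wooden tray below. Leave the dial there and let go.

Things in the scene. Friction and masses are not known exactly. Their poses are not given: they have to be found in the camera images.
- dial (a joint): Steel disc, 96 mm across, on the jar's lid. Its 72 degree notch uncovers one set of holes in the lid. rad, grows counter-clockwise from above. 0: over the largest opening (64 degree wedge, 40 mm wide near the rim, the only one to pass the balls, on the side to which the jar tips); -1.31: 9 mm holes; -2.62: 4 mm holes. Range -2.8 to 0.4, starts -1.4 to -1.0, 0.05 N m friction, stays where left.
- knob (a point): Grip point of the dial's wooden bar, on the dial's axis, about 200 mm above the bench. Bar 15 mm thick, 36 mm long; its top 10 mm above this point, the disc's top 22 mm below it. Axes turn with the dial: x along the bar to the notch (bar from -24 to +12 mm), y across its thickness, z up.
- jar (a joint): Tip angle of the clear jar (92 mm across, 100 mm tall) in rad about a level pivot along the tray's y axis, at the jar's mid-height, 120 mm above the bench. 0: upright, at a stop (start). Grows as it tips to the tray's +x side, to a stop at 2.0 (lid well downward). 0.3 N m of friction holds it where it is left.
- handle (a point): Grip point of the jar crank's level, round dark steel bar, 12 mm thick, along this point's y axis, free 30 mm to either side. 80 mm from the pivot line, 118 mm to the tray's -y side of the jar's axis. At the start it is 67 mm to the tray's -x side of the pivot and 43 mm above it; as the jar tips it swings up, over and down to +67 mm. Axes turn with the jar, at the start as the tray's.
- tray (a point): Centre of the inner floor of the open wooden catch tray, 5 mm above the bench: 230 mm along x, 124 mm along y, walls 4 mm thick, 40 mm tall. One fixed piece with the stand. The pivot line crosses 55 mm to the -x side of this point, 115 mm above it. x points to the side to which the jar tips, roughly away from the robot; z up.
- ball1_center (a point): First of three white porcelain milling balls, 18 mm across, 12 g, loose inside the clear jar at the start; this point is its centre.
- ball2_center (a point): Second of three white porcelain milling balls, 18 mm across, 12 g, loose inside the clear jar at the start; this point is its centre.
- ball3_center (a point): Third of three white porcelain milling balls, 18 mm across, 12 g, loose inside the clear jar at the start; this point is its centre.

How it is judged:
By the outcome, as a careful person would: the job done as asked, in the order asked, and still so for the second after the job is handed in, with the robot touching nothing.
It also fails if it takes over 51 s, if anything falls off the work surface, if the arm or the gripper's body presses on something with over 40 N, if the wrist force passes 120 N, or if a joint passes its speed limit or range.

## Robot

A 6-joint arm with a two-finger parallel gripper is mounted at the origin on the work surface. World frame = base frame: x ahead of the robot, y to its left, z up, the work surface at z = 0. Lengths are in m, angles in rad, forces in N, time in s.
With the tool pointing down it reaches from about 0.275 to 0.875 m from the base axis. Payload 12.5 kg.
Tool frame: the origin (TCP) lies on the centre line of the jaws, within the pads' length; the fingertips stand r.finger_overhang ahead of it and the grasp point (between the pads) lies 3 mm ahead of it (r.finger_overhang is the distance from the TCP to the fingertips, in m); z points along the fingers, y is the line along which they close (so a half turn about z gives the same grasp; the last joint's range is limited). The gripper opens to 85 mm and grips with 20 to 120 N. Pads are 22 mm wide; open, the fingers measure 114 mm over their backs; the gripper's body (76 mm by 85 mm) begins 54 mm behind the grasp point. The pads swing forward as they close: fully open they stand 13 mm farther back than shut.
Start: joints at [1.076, 0.351, 1.652, -0, 1.139, -0.085], TCP at [0.219, 0.504, 0.253] pointing down, gripper open.
Joint ranges: [-2.75, 2.75], [-0.79, 2.1], [0.01, 2.65], [-1.57, 4.71], [0.07, 3.14], [-2.87, 2.87]. Speed limits (rad/s): [2.22, 2.22, 2.79, 3.14, 3.14, 3.14].

## Interface

Orientations are given as a unit quaternion [x, y, z, w].
In Python, from cell import r, optics gives the robot as it stands. The module is installed in compiled form; this text tells all that it offers. Calls block until the motion is done:
- r.move_to(position, orientation): joint-space move of the TCP to a pose.
- r.move_linear(position, rot=None, vel=0.15): straight line of the TCP; rot=None keeps the orientation; vel is the mean speed in m/s.
- r.set_joints(angles): joint-space move.
- r.set_gripper(opening, squeeze=None): opening from 0.0 (shut) to 1.0 (fully open); squeeze is the grip in N (None keeps the last); returns when the fingers have stopped.
- r.sleep(seconds).
- r.inverse_kinematics(position, orientation): joint angles nearest the present ones, or None.
- optics.get_image(name): name is "side" or "top"; returns a dict with "pixels" (420x560x3 uint8, red, green, blue), "depth" (420x560 float32, m along the optical axis (not along the pixel's ray), 0 where there is no reading), "fx", "fy", "cx", "cy" (pixels), "camera_from_world" (4x4, takes a point from world to camera coordinates). Camera axes: x right, y down, z forward; pixel columns grow to the right and rows downward; lengths in m; the calibration is good to about 2 mm. A picture is of the moment at which its call begins.
A pose or a line that the arm cannot do raises r.PlanningError and nothing moves.
- r.hand_in(): hands the job in; it is judged then, once.
Readings, each from a call of its own:
- r.current_t(): time.
- r.current_q(): joint angles.
- r.current_qvel(): joint speeds.
- r.current_effort(): joint torques, N m.
- r.current_tool_pos(): TCP position.
- r.current_ee_rot(): TCP orientation.
- r.current_contact_force(): force on the tool from outside, world axes, zero at the start.
- r.current_torque(): the same for the moment, N m.
- r.current_opening(): opening from 0.0 (shut) to 1.0 (fully open).
- r.current_finger_force(): force on a finger pad.
Only numpy, scipy, OpenCV 4.12 (cv2) and the standard library are available. Lean on these libraries where they do the work, as an engineer would, in place of code of your own. Each camera call takes 0.05 s, during which the arm holds its last target. There are 200 camera calls.

## Working session

There is one attempt and no reset: what is moved stays moved. The work goes in short steps, each a Python script; the robot and the scene stay as the last script left them, time stands still between calls to the robot, and variables do not carry over. Pictures are saved under pics/ and viewed, at most 10 in all, crops included, and the job is handed in when it is done.

```bash
mkdir -p pics
cat > h.py <<'E'
from cell import r, optics
import numpy as np, cv2
from scipy.spatial.transform import Rotation as R
def grab(n,name=None):
    d=optics.get_image(n)
    if name: cv2.imwrite('pics/'+name,d['pixels'][:,:,::-1])
    np.savez('last_'+n,**d)
    return d
def load(n): return dict(np.load('last_'+n+'.npz'))
def ray(d,u,v):
    T=np.linalg.inv(d['camera_from_world']); k=T[:3,:3]@np.array([(u-d['cx'])/d['fx'],(v-d['cy'])/d['fy'],1.])
    return T[:3,3],k
def onz(d,u,v,z):
    o,k=ray(d,u,v); return o+k*(z-o[2])/k[2]
def cloud(d):
    v,u=np.mgrid[:420,:560]; z=d['depth']; 
    p=np.stack([(u-d['cx'])/d['fx']*z,(v-d['cy'])/d['fy']*z,z,np.ones_like(z)],-1)
    return (p@np.linalg.inv(d['camera_from_world']).T)[...,:3]
E
python3 - <<'E'
from h import *
for n in('side','top'):
    d=grab(n,n+'0.png'); T=np.linalg.inv(d['camera_from_world']); print(n,T.round(3),d['fx'],d['cx'],d['cy'])
print(r.finger_overhang,r.current_t(),r.current_tool_pos(),r.current_ee_rot())
E
```

```text
side [[ 0.824 -0.414  0.388  0.263]
 [-0.567 -0.623  0.54  -0.345]
 [ 0.018 -0.664 -0.747  0.635]
 [ 0.     0.     0.     1.   ]] 498.579589377088 282.21438472641466 212.99336007610606
top [[-0.008 -0.986  0.167  0.408]
 [-1.     0.008 -0.002  0.014]
 [ 0.001 -0.167 -0.986  0.898]
 [ 0.     0.     0.     1.   ]] 487.77499854234486 283.82451955830606 206.6821144499203
0.022 0.1 [0.21900449 0.50421185 0.25280847] [ 2.03486252e-01  9.79077660e-01 -5.13376988e-04 -1.31682142e-04]
```

View pics/side0.png

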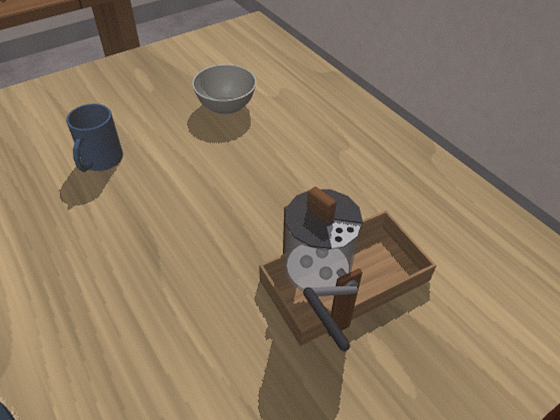

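View pics/top0.png

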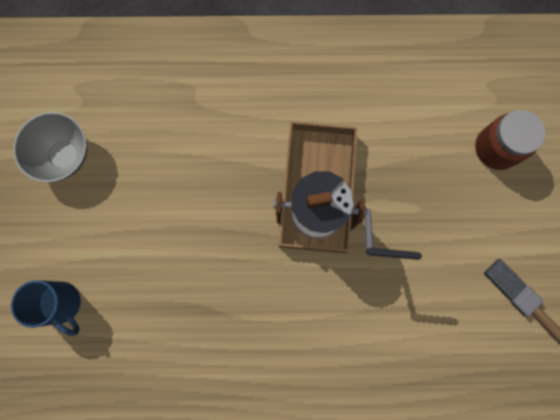

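Side: jar with dial bar around (320,203), white lid holes at (345,233), crank bar (325,318), tray to the right. Top: bar (318,199), holes (343,198), crank bar (395,253), tray corners (290,124), (356,127), (347,251), (281,247).

Run:
```python
from h import *
d=load('top'); P=cloud(d); px=d['pixels'].astype(int); hsv=cv2.cvtColor(d['pixels'],cv2.COLOR_RGB2HSV)
v,u=np.mgrid[:420,:560]
roi=(u>265)&(u<430)&(v>115)&(v<265)&(d['depth']>0)
def rect(m,n):
    q=P[m]; rr=cv2.minAreaRect((q[:,:2]*1000).astype(np.float32)); print(n,m.sum(),rr,'z',np.percentile(q[:,2],[5,50,95]).round(4))
m=roi&(abs(P[...,2]-.045)<.006)&(u<362); rect(m,'rim')
c=np.array([onz(d,*p,.045) for p in [(290,124),(356,127),(347,251),(281,247)]]); print(c.round(4),c.mean(0))
m=roi&(P[...,2]>.2)&(hsv[...,1]>90); rect(m,'knob')
m=roi&(abs(P[...,2]-.178)<.006)&(u<365); rect(m,'disc')
m=roi&(abs(P[...,2]-.165)<.012)&(u>366); rect(m,'handle')
m=roi&(abs(P[...,2]-.165)<.012)&(u>376);rect(m,'bar')
cv2.imwrite('pics/c.png',cv2.resize(d['pixels'][110:270,260:430,::-1],None,fx=4.5,fy=3.7*4.5/4.5,interpolation=cv2.INTER_CUBIC)[:600])
s=load('side');Q=cloud(s);hs=cv2.cvtColor(s['pixels'],cv2.COLOR_RGB2HSV)
P=Q; roi=(u>255)&(u<440)&(v>180)&(v<360)&(s['depth']>0)
rect(roi&(Q[...,2]>.2)&(hs[...,1]>90),'knob s')
rect(roi&(abs(Q[...,2]-.178)<.004)&(v<260),'disc s')
rect(roi&(abs(Q[...,2]-.165)<.012)&(v>285)&(hs[...,2]<90)&(u<350),'bar s')
```

```text
rim 588 ((594.2191772460938, -50.58820343017578), (138.37681579589844, 230.28872680664062), 84.10682678222656) z [0.0391 0.0404 0.0427]
[[ 0.7062 -0.001   0.045 ]
 [ 0.6996 -0.1213  0.045 ]
 [ 0.4739 -0.0982  0.045 ]
 [ 0.4818  0.017   0.045 ]] [ 0.5903723  -0.05085497  0.045     ]
knob 256 ((537.8870239257812, -38.377689361572266), (15.04049015045166, 34.38852310180664), 9.321067810058594) z [0.2031 0.2089 0.2107]
disc 2544 ((538.9407958984375, -45.04008865356445), (92.2925033569336, 93.25032043457031), 88.69558715820312) z [0.1729 0.177  0.1791]
handle 489 ((461.5934753417969, -150.0916290283203), (84.45221710205078, 30.618831634521484), 68.21428680419922) z [0.1574 0.1672 0.1702]
bar 350 ((460.0400390625, -160.0006866455078), (67.56025695800781, 12.065191268920898), 83.87206268310547) z [0.1644 0.1677 0.1704]
knob s 368 ((538.0770263671875, -40.71686935424805), (15.324231147766113, 36.77528381347656), 7.841893196105957) z [0.2012 0.2083 0.21  ]
disc s 2269 ((539.4873046875, -45.00727462768555), (91.60482025146484, 94.23018646240234), 86.41663360595703) z [0.1753 0.177  0.1784]
bar s 805 ((460.76629638671875, -154.06292724609375), (80.52887725830078, 24.971330642700195), 72.69591522216797) z [0.1625 0.1674 0.1695]
```

View pics/c.png

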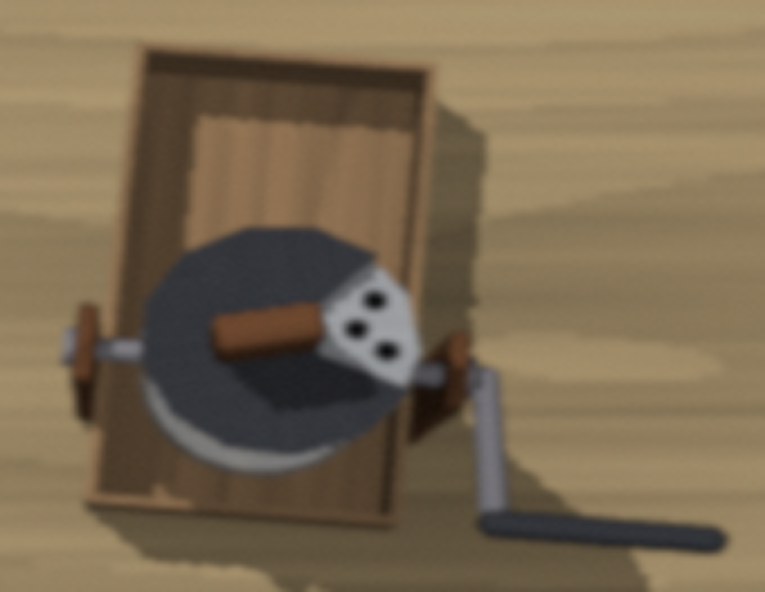

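Crop shows bar pointing right (-y) toward the notch over the 9 mm holes. Axis from disc, bar and tray agree at (0.539,-0.045); tray yaw is about -6°, dial about -1.32.

```bash
cat >> h.py <<'E'
PSI=np.deg2rad(-6.0); A=np.array([.5389,-.0449])
ex=np.array([np.cos(PSI),np.sin(PSI)]); ey=np.array([-ex[1],ex[0]])
def down(y):  # tool x at yaw y, z down
    c,s=np.cos(y),np.sin(y); return R.from_matrix(np.array([[c,s,0],[s,-c,0],[0,0,-1]]).T.copy() if 0 else np.array([[c,s,0],[s,-c,0],[0,0,-1]])).as_quat()
E
python3 - <<'E'
from h import *
for a in (-81.4,98.6,-6,174): print(a,np.round(r.inverse_kinematics([*A,.206],down(np.deg2rad(a))),3))
for a in (-6,174,84,-96):
  for th in (0,1,2.): 
    p=A+ex*80e-3*np.cos(np.deg2rad(147.3)-th)-ey*.12
    q=r.inverse_kinematics([*p,.12+.08*np.sin(np.deg2rad(147.3)-th)],down(np.deg2rad(a))); print(a,th,None if q is None else np.round(q,3))
E
```

```text
-81.4 [-0.169  0.389  1.724 -0.     1.029  2.822]
98.6 [-0.169  0.389  1.724 -0.     1.029 -0.319]
-6 [-0.169  0.389  1.724 -0.     1.029  1.506]
174 [-0.169  0.389  1.724 -0.     1.029 -1.635]
-6 0 [-0.426  0.358  1.9   -0.     0.884  1.25 ]
-6 1 [-0.387  0.414  1.702 -0.     1.026  1.289]
-6 2.0 [-0.356  0.571  1.548 -0.     1.023  1.319]
174 0 [-0.426  0.358  1.9   -0.     0.884 -1.892]
174 1 [-0.387  0.414  1.702 -0.     1.026 -1.853]
174 2.0 [-0.356  0.571  1.548 -0.     1.023 -1.822]
84 0 [-0.426  0.358  1.9   -0.     0.884 -0.321]
84 1 [-0.387  0.414  1.702 -0.     1.026 -0.282]
84 2.0 [-0.356  0.571  1.548 -0.     1.023 -0.252]
-96 0 [-0.426  0.358  1.9   -0.     0.884  2.821]
-96 1 [-0.387  0.414  1.702 -0.     1.026  2.859]
-96 2.0 None
```

Run:
```python
from h import *
o=down(np.deg2rad(98.6))
r.move_to([*A,.27],o); r.move_linear([*A,.206],vel=.1)
r.set_gripper(0.0,25); print('grip',r.current_opening(),r.current_finger_force(),r.current_contact_force().round(1),r.current_torque().round(2))
q=np.array(r.current_q()); q[5]-=np.deg2rad(180-6-98.6); r.set_joints(q)
print(r.current_opening(),r.current_contact_force().round(1),r.current_torque().round(2))
r.set_gripper(0.6); r.move_linear([*A,.27],vel=.15)
q=np.array(r.current_q()); q[0]-=.5; r.set_joints(q)
d=grab('top','t1.png'); print(r.current_t())
P=cloud(d); hsv=cv2.cvtColor(d['pixels'],cv2.COLOR_RGB2HSV); v,u=np.mgrid[:420,:560]
roi=(u>275)&(u<362)&(v>150)&(v<250)
m=roi&(P[...,2]>.2)&(P[...,2]<.215)&(hsv[...,1]>90); print(m.sum(),cv2.minAreaRect((P[m][:,:2]*1000).astype(np.float32)))
cv2.imwrite('pics/c1.png',cv2.resize(d['pixels'][110:270,260:430,::-1],None,fx=4,fy=3.7))
```

```text
grip 0.1695406833033799 29.908067286014557 [-1.4 -0.1  3.2] [-0.04  0.46  0.  ]
0.170274074288064 [-2.  -2.   2.9] [-0.18  0.57  0.04]
7.1083
255 ((533.7020263671875, -44.378936767578125), (14.988418579101562, 35.92709732055664), 83.8919677734375)
```

View pics/c1.png

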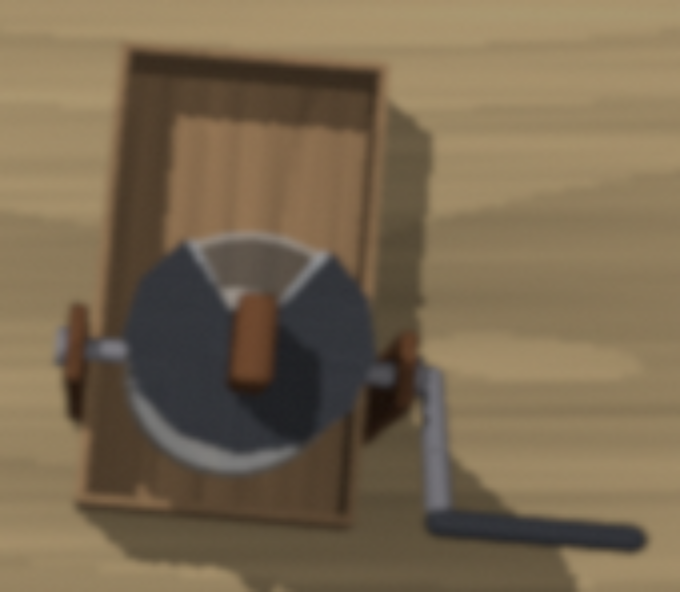

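The notch now stands centred over the large opening (bar yaw -6.1°, equal lid slivers either side at (205,270) and (305,270)). On to the crank.

Run:
```python
from h import *
o=down(np.deg2rad(84)); a0=np.deg2rad(147.3)
def tp(th,up=.003): 
    p=A+ex*.08*np.cos(a0-th)-ey*.120; return [*p,.12+.08*np.sin(a0-th)+up]
r.set_gripper(1.0); r.move_to(tp(0,.09),o); r.move_linear(tp(0),vel=.1)
r.set_gripper(0.0,40); print('grip',r.current_opening(),r.current_contact_force().round(1))
try:
  for th in np.linspace(0,2.0,14)[1:]:
    r.move_linear(tp(th),vel=.06); F=r.current_contact_force(); print(round(th,2),F.round(1),r.current_torque().round(2),round(r.current_opening(),3))
    if np.linalg.norm(F)>60: print('STOP');break
except r.PlanningError as e: print(e)
print(r.current_t()); d=grab('side','s2.png')
```

```text
grip 0.1263818796181982 [ 2.3  0.6 -0.9]
0.15 [-1.7  0.7  2.2] [0.05 0.55 0.04] 0.125
0.31 [-7.2  0.5  7.3] [0.11 1.51 0.02] 0.123
0.46 [-15.    1.8  15.6] [0.31 2.49 0.04] 0.127
0.62 [-10.8   2.7  16. ] [0.47 1.97 0.03] 0.126
0.77 [-5.2  1.5  8. ] [0.34 1.1  0.03] 0.123
0.92 [-2.8  2.5  7.4] [0.4  0.78 0.04] 0.122
1.08 [0.5 2.1 2.8] [0.46 0.21 0.03] 0.126
1.23 [2.5 4.  3.8] [ 0.52 -0.02  0.09] 0.121
1.38 [2.3 4.  0.6] [0.56 0.06 0.04] 0.125
1.54 [ 1.6  4.6 -0.2] [ 0.61 -0.09  0.02] 0.121
1.69 [ 1.4  2.5 -3.7] [ 0.43 -0.21  0.02] 0.122
1.85 [ 0.4  2.9 -0.3] [0.46 0.22 0.04] 0.121
2.0 [-1.4  2.8  3.3] [0.49 0.27 0.13] 0.123
15.0917
```

View pics/s2.png

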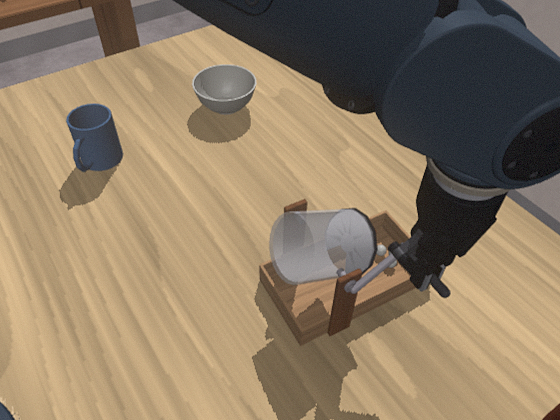

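The jar is well over, lid facing down-right, a ball visible at (381,250) in the tray. Pressing on gently to feel the stop.

Run:
```python
from h import *
a0=np.deg2rad(147.3)
def tp(th,up=.003): 
    p=A+ex*.08*np.cos(a0-th)-ey*.120; return [*p,.12+.08*np.sin(a0-th)+up]
for th in np.arange(2.02,2.14,.02):
    r.move_linear(tp(th),vel=.03); F=r.current_contact_force(); t=np.array([ex[0]*np.sin(a0-th),ex[1]*np.sin(a0-th),-np.cos(a0-th)]); ft=F@t; print(round(th,2),F.round(1),round(ft,1))
    if ft<-22: break
r.sleep(.5); r.set_gripper(0.6); p=r.current_tool_pos(); r.move_linear([p[0],p[1],p[2]+.1],vel=.15)
q=np.array(r.current_q()); q[0]-=.6; r.set_joints(q); r.sleep(.5)
s=grab('side','s3.png'); d=grab('top','t3.png'); print(r.current_t())
im=np.hstack([cv2.resize(d['pixels'][110:270,270:430],(400,400)),cv2.resize(s['pixels'][190:350,250:450],(400,400))])
cv2.imwrite('pics/c3.png',im[:,:,::-1])
# crank bar position
P=cloud(d); hsv=cv2.cvtColor(d['pixels'],cv2.COLOR_RGB2HSV); v,u=np.mgrid[:420,:560]
m=(u>376)&(u<430)&(v>100)&(v<270)&(P[...,2]>.13)&(P[...,2]<.19); q=P[m]
print(m.sum(),cv2.minAreaRect((q[:,:2]*1000).astype(np.float32)),np.percentile(q[:,2],[50,95])); print('pred',tp(2.0))
```

```text
2.02 [-11.9   5.4  18.6] -22.3
19.1417
369 ((594.7672119140625, -168.3694305419922), (73.48401641845703, 12.939229011535645), 84.0970458984375) [0.16786309 0.17011796]
pred [np.float64(0.5933023232113391), np.float64(-0.17127890812542593), np.float64(0.16622914306615552)]
```

View pics/c3.png

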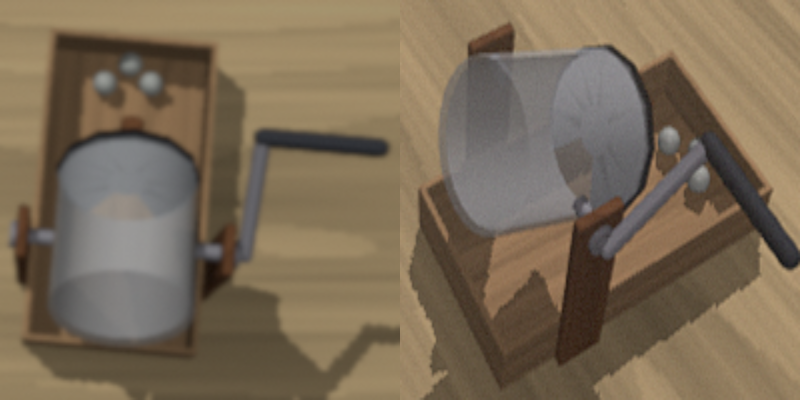

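All three balls lie in the tray at (105,82), (131,63) and (151,83), and the jar is empty. The crank is within 2 mm of its predicted 2.0 rad position, and the notch is still over the opening.

```bash
python3 -c "
from h import *
print(r.hand_in())"
```

```text
the job is handed in; nothing more can be done
None
```

I turned the dial to the large opening and tipped the jar to its stop; all three balls are in the tray, the arm is clear, and I handed the job in at about 19 s of the 51 s allowed.

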